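# Clamp the sharpening stone

### The job

Lay the long sharpening stone flat on the bed of the bench clamp, between the fences and with its end right up against the stop under the raised foot, then turn the T-handle clockwise until it clearly gets stiff and the foot holds the stone tight. Stop there: cranking on much further would crack the stone. Let go of everything, and leave the other things on the bench where they are.

Things in the scene. Friction and masses are not known exactly. Their poses are not given: they have to be found in the camera images.
- stone_center (a point): The long grey sharpening stone: a plain block 190 x 50 x 25 mm, 0.45 kg, lying flat, with the same two ends. This point is its centre, 12.5 mm above its underside; x along the 190 mm, y across the 50 mm, z up.
- clamp: Grey stone clamp fixed to the table. Origin on the table below its screw; x points from the open mouth (robot side) to the column behind, z up. Flat bed 30 mm above the table, x = -135 to +20 mm: a tongue 40 mm wide up to x = -45, then 80 mm wide. The overhanging arm that carries the screw spans x -28 to +65, 46 mm wide, 88 to 116 mm above the table; the column behind is 80 mm wide.
- clamp_stop (a point): Middle of the foot of the end stop (the column's front face) at bed height: 20 mm beyond the screw axis, 30 mm above the table; axes as the clamp's. A stone that is home lies flat with one end against it, its centre 95 mm towards the mouth. Two fences, 60 mm apart inside, run 65 mm from here towards the mouth, tops 43 mm above the table, then flare out to 82 mm from here (90 mm wide over all, 44 mm high).
- tee_grip (a point): Centre of the steel T-handle on top of the clamp's upright screw, 148 mm above the table. The bar is 80 mm long (this point's x axis), 14 mm wide (y) and 16 mm high; below it a stem of 12 mm diameter goes 24 mm down to the arm. It turns about the vertical, stays at this height, and stays where it is left (springs back a little if left above 60 N of clamping force).
- tee (a joint): T-handle angle, rad: 0 with the foot fully raised, grows turning clockwise seen from above (tightening); thread ends at 7.4; starts at 0 to 1.4. The foot sinks 2.5 mm per rad. Free turning takes 0.15 N m; once the foot bears, each further rad adds about 40 N of clamping force and 0.1 N m. Aim for 30 to 70 N; under 25 N is loose, above 110 N cracks the stone.
- foot: Round pressing foot under the screw, 28 mm diameter, 11 mm high, rubber underneath; origin at the centre of its underside, which is 64 mm above the table when the handle reads 0. It has a stiff spring behind it.
- stone: The same long stone; origin at the centre of its underside, axes as above.
- worn_stone: Bystander: a shorter, thinner worn stone, 115 x 50 x 14 mm. Not the one to clamp. Origin under its centre, x along its length.
- shears: Bystander: scissors lying flat, 170 mm long, 10 mm high, near the robot in front of the clamp. Origin near the pivot, x towards the tips.
- awl: Bystander: round wooden-handled awl, 160 mm long, lying along its x. Origin under its middle.
- flat_bar: Bystander: steel flat, 160 x 30 x 8 mm, long along x. Origin under its centre.
- oil: Bystander: amber oil bottle, 56 mm diameter, 150 mm high, standing. Origin under its centre.
- wood_block: Bystander: wooden block 100 x 70 x 50 mm. Origin under its centre.
- tin: Bystander: open metal tin, 70 mm diameter, 90 mm high. Origin under its centre.

How it is judged (in metres and radians):
On the way, in this order (a step that is already met when the one before it is completed fails the run):
1. the long stone lies flat on the clamp's bed, up against the stop (x of stone_center in the frame of clamp between -0.084 and -0.07 m and y of stone_center in the frame of clamp between -0.009 and 0.009 m and z of stone_center in the frame of clamp between 0.038 and 0.047 m and angle between the x axis of stone_center and the x axis of clamp, either way round below 0.12 rad), for 0.2 s.
2. the foot is screwed down tight on the stone (all of step 1 and contact force between foot and stone above 25 N), for 0.2 s.
At the end, for the whole second after the job is handed in: The long stone lies at rest, flat on the clamp's bed with an end within 9 mm of the stop, within 9 mm of the bed's middle line and 7 degrees of its direction, and the foot presses on it with more than 25 N and has never pressed with more than 110 N (all of step 2 and linear speed of stone below 0.01 m/s); the robot touches nothing.
It fails at once if the stone was overtightened (more than 110 N under the foot) (contact force between foot and stone above 110 N).
It fails at once if one of the other things on the bench was moved by more than 30 mm (distance of any of worn_stone, shears, awl, flat_bar, oil, wood_block, tin from where it was at the start of the episode above 0.03 m).
It also fails if it takes over 72 s, if anything falls off the work surface, if the arm or the gripper's body presses on something with over 40 N, if the wrist force passes 120 N, or if a joint passes its speed limit or range.

### The arm

A 7-joint arm with a two-finger parallel gripper is mounted at the origin on the work surface. World frame = base frame: x ahead of the robot, y to its left, z up, the work surface at z = 0. Lengths are in mm, angles in rad, forces in N, time in s.
With the tool pointing down it reaches from about 400 to 875 mm from the base axis. Payload 4.4 kg.
Tool frame: the origin (TCP) lies at the very end of the fingers, on their centre line; the grasp point (between the pads) lies 19 mm behind it (grip_depth is the distance from the TCP to the grasp point, in mm); z points along the fingers, y is the direction in which the jaws open and shut (so a half turn about z gives the same grasp; the last joint's range is limited). The gripper opens to 85 mm and grips with 20 to 120 N. Pads are 22 mm wide; open, the fingers measure 114 mm over their backs; the gripper's body (76 mm by 85 mm) begins 54 mm behind the grasp point. The pads swing forward as they close: fully open they stand 13 mm farther back than shut.
Start: joints at [-1.341, 0.628, 0.038, 1.517, -0.027, 0.996, -0.02], TCP at [189.454, 621.792, 231.313] pointing down, gripper open.
Joint ranges: [-3.06, 3.06], [-0.37, 2.12], [-1.25, 1.32], [0.18, 2.47], [-1.1, 4.24], [0.23, 1.98], [-2.94, 2.94]. Speed limits (rad/s): [2.57, 2.57, 3.14, 3.14, 3.14, 3.14, 3.14].

### API

Orientations are given as [roll, pitch, yaw] about the fixed x, y, z axes, in that order (R = Rz(yaw) Ry(pitch) Rx(roll)).
In Python, from cell import read_state, get_image, finish_job, recognise, outline_of, grip_depth gives the robot as it stands. The module is installed in compiled form; this text tells all that it offers.
- The arm moves only by the tool send_rows, never from a script. Its argument "rows" is a list of rows, each a list of 5 numbers: the gripper command: -1 is shut, 1 is fully open, values between are in proportion, then the shift along the tool's x, y, z in m, then the turn about the tool's z in rad. In form: [[claw, tx, ty, tz, roll], ...]. A call has 1 to 12 rows; each row shifts and turns the pose as measured when the row begins, along the tool's axes as they then stand; what a row does not reach is not made up. A row lasts 1/12 s, in which the tool goes at most 41.7 mm and 7.16 degrees, less where a joint would pass 70% of its speed; a pose out of reach is approached as far as the arm can. A call with a gripper value outside its range is refused whole. The fingers move at their own pace and stop on an object; the grip force is fixed at half the most. Time passes only in rows, so rows that do not move let the fingers close. It gives the time, the measured TCP pose, the force and the opening at its end, in the units of the state.
- read_state(): the state, without advancing time (a new reading comes with each control period).
- get_image(name): name is "scene" or "top" or "wrist"; returns a dict with "image" (400x640x3 uint8, blue, green, red), "z_map" (400x640 float32, mm along the optical axis (not along the pixel's ray), 0 where there is no reading), "K" (3x3 intrinsics, pixels), "R" (3x3) and "t" (3): a world point X has camera coordinates R X + t; the wrist camera has in their place "tool_from_camera" (4x4, takes a point from camera to tool coordinates, whose origin is the TCP and whose axes are the flange's). Camera axes: x right, y down, z forward; pixel columns grow to the right and rows downward; lengths in mm; the calibration is good to about 2 mm. A picture is of the moment at which its call begins: read the wrist's pose just before it.
- finish_job(): hands the job in, once; it reports no verdict.
Trained networks look in a picture, given as the dict that the camera call returned (one of the last four; its "shot" number tells which), for a name from the list of things; names that differ only in an ending like _2 or _b are one class to them, and where a whole thing is asked for, a point or a joint stands for the part that bears it (a point fixed in the world has none). Each returns a list of dicts, best first, with "score" (0 to 1); they miss things now and then, are a little off and sometimes report something else, mostly with a low value. They report only what shows in the picture. A call takes as long as a camera call.
- recognise(picture, query): "box" ([left, top, right, bottom] in pixels, round what is visible of it).
- outline_of(picture, query): "mask" (400x640 bool, what is visible of it) and "box" ([left, top, right, bottom] in pixels, round what is visible of it).
The state is a dict: "clock": time; "qpos": joint angles; "qd": joint speeds; "tau": joint torques, N m; "eef_pos": TCP position; "tool_rot": TCP orientation; "force": force on the tool from outside, world axes, zero at the start; "torque": the same for the moment, N m; "width": finger opening in mm.
Only numpy, scipy, OpenCV 4.12 (cv2) and the standard library are available. Lean on these libraries where they do the work, as an engineer would, in place of code of your own. Each camera call takes 0.05 s, during which the arm holds its last target.

## Working session

There is one attempt and no reset: what is moved stays moved. The work goes in short steps, Python scripts to look and compute and a tool call to move; the robot and the scene stay as the last step left them, time stands still between calls to the robot, and variables do not carry over. Pictures are saved under pics/ and viewed, and the job is handed in when it is done.

Besides the shell and the picture viewer there is one more tool, called after "Emit:" as name(argument=value, ...), one argument or row to a line, values as JSON. send_rows: Moves the arm, as the interface text tells. Its arguments: {"type":"object","properties":{"rows":{"type":"array"}},"required":["rows"]}

```bash
mkdir -p pics
cat > h.py <<'E'
import numpy as np, cv2
from cell import *
def pts(p):
    z=p["z_map"]; K=p["K"]; v,u=np.indices(z.shape)
    c=np.stack([(u-K[0,2])/K[0,0]*z,(v-K[1,2])/K[1,1]*z,z],-1)
    if "R" in p: return (c-p["t"])@p["R"]
    T=p["tool_from_camera"]; return c@T[:3,:3].T+T[:3,3]
E
python3 - <<'E'
from h import *
s=read_state(); print(s)
print(grip_depth)
for n in ("scene","top"):
    p=get_image(n); cv2.imwrite(f"pics/{n}0.png",p["image"]); P=pts(p)
    for q in ["stone","clamp","tee_grip","foot","worn_stone","shears","awl","flat_bar","oil","wood_block","tin"]:
        r=outline_of(p,q)
        for o in r[:2]:
            m=o["mask"]&(p["z_map"]>0)
            if m.sum()==0: continue
            X=P[m]; 
            rect=cv2.minAreaRect(X[:,:2].astype(np.float32))
            print(n,q,round(o["score"],2),np.round(o["box"]),"c",np.round(np.median(X,0)),"z",np.round(np.percentile(X[:,2],[5,95])),np.round(rect[0]),np.round(rect[1]),round(rect[2],1))
E
```

```text
{'clock': 0.0, 'qpos': array([-1.34078361,  0.62933016,  0.0384438 ,  1.51841705, -0.02698424,
        0.9962767 , -0.02000173]), 'qd': array([ 0.00014985,  0.00082916, -0.00060075,  0.00026582,  0.00015192,
       -0.00085057,  0.00084975]), 'tau': array([-3.85134890e-04, -5.63408625e+01,  1.22638173e+00, -1.93450338e+01,
        1.10350846e-02,  1.03152005e-02, -4.90215569e-06]), 'eef_pos': array([189.27753787, 621.1586514 , 230.38378662]), 'tool_rot': array([-3.13967991e+00,  3.96659410e-05,  2.84578421e+00]), 'force': array([ 0.31751226,  0.05805079, -0.20830232]), 'torque': array([ 0.01786684, -0.00531673,  0.05147301]), 'width': 85.1062161994713}
18.700000000000003
scene stone 0.8 [247. 108. 304. 135.] c [ 496. -292.   24.] z [ 6. 30.] [ 490. -309.] [ 83. 188.] 74.9
scene clamp 0.71 [252. 157. 310. 215.] c [647. -19.  52.] z [  5. 153.] [605. -68.] [225. 135.] 19.6
scene tee_grip 0.64 [263. 158. 286. 177.] c [638. -28. 153.] z [  7. 159.] [606. -88.] [178.  70.] 61.4
scene worn_stone 0.83 [384. 237. 427. 258.] c [452. 329.  14.] z [ 7. 18.] [450. 326.] [ 56. 115.] 57.8
scene sh
[... 1192 characters left out ...]
88.8
top awl 0.61 [285. 119. 292. 170.] c [717. 212.  23.] z [14. 28.] [748. 214.] [149.  23.] 1.8
top flat_bar 0.72 [428. 115. 441. 171.] c [ 743. -220.    8.] z [ 4. 12.] [ 748. -220.] [156.  30.] 5.5
top oil 0.81 [226. 140. 253. 161.] c [710. 341. 101.] z [ 19. 151.] [727. 367.] [93. 53.] 56.6
top oil 0.5 [231. 225. 268. 266.] c [448. 327.  14.] z [ 8. 17.] [451. 330.] [ 56. 115.] 57.7
top wood_block 0.88 [474. 136. 509. 175.] c [ 705. -369.   49.] z [18. 53.] [ 707. -375.] [ 72. 101.] 87.4
top wood_block 0.46 [444. 195. 479. 262.] c [ 497. -293.   24.] z [ 2. 28.] [ 494. -300.] [ 67. 197.] 73.4
top tin 0.62 [157. 205. 193. 230.] c [527. 550.  53.] z [ 4. 91.] [538. 552.] [108.  67.] 57.5
```

Run:
```python
from h import *
p=get_image("top"); im=p["image"]
c=cv2.resize(im[120:290,320:520],None,fx=4,fy=3.5,interpolation=cv2.INTER_CUBIC)
cv2.imwrite("pics/topc.png",cv2.resize(im[120:290,320:520],None,fx=3.5,fy=3.5,interpolation=cv2.INTER_CUBIC))
p2=get_image("scene"); cv2.imwrite("pics/scc.png",cv2.resize(p2["image"][90:230,180:380],None,fx=4,fy=4,interpolation=cv2.INTER_CUBIC))
print(p["K"],p["R"],p["t"])
P=pts(p); m=(P[...,2]>50)&(abs(P[...,0]-630)<130)&(abs(P[...,1]+30)<100)
for lo,hi in((80,96),(96,130),(145,165),(24,36),(37,50)):
    mm=(P[...,2]>lo)&(P[...,2]<hi)&(abs(P[...,0]-620)<140)&(abs(P[...,1]+30)<110)
    X=P[mm]; r=cv2.minAreaRect(X[:,:2].astype(np.float32)); print(lo,hi,mm.sum(),r,np.median(X,0))
```

```text
[[387.06881321   0.         319.98228885]
 [  0.         387.06881321 195.29753729]
 [  0.           0.           1.        ]] [[ 0.00298925 -0.99949094 -0.03176345]
 [-0.99845653 -0.00122158 -0.05552539]
 [ 0.05545833  0.03188041 -0.99795191]] [ 114.24329523  592.64705279 1126.02492055]
80 96 184 ((659.4561767578125, -20.362686157226562), (85.28378295898438, 79.91657257080078), 22.2828426361084) [675.62615247   7.82744499  88.22402154]
96 130 420 ((656.6265258789062, -22.04474639892578), (91.41108703613281, 46.74306106567383), 21.744977951049805) [661.11784075 -14.59459476 115.62839915]
145 165 169 ((638.3704833984375, -28.85477066040039), (78.76122283935547, 14.383679389953613), 2.5935754776000977) [640.33961935 -28.81781959 155.368608  ]
24 36 672 ((603.01416015625, -41.31605529785156), (193.79318237304688, 82.97044372558594), 19.74672508239746) [578.33404673 -54.17003709  30.01457204]
37 50 151 ((610.5035400390625, -40.64442443847656), (183.3818359375, 84.12447357177734), 20.57537841796875) [617.89037561 -12.2603718   43.50294654]
```

View pics/topc.png

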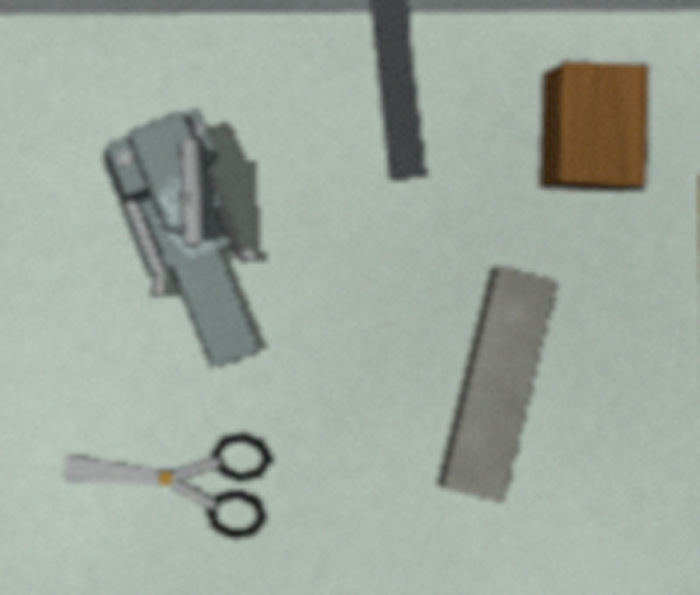

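View pics/scc.png

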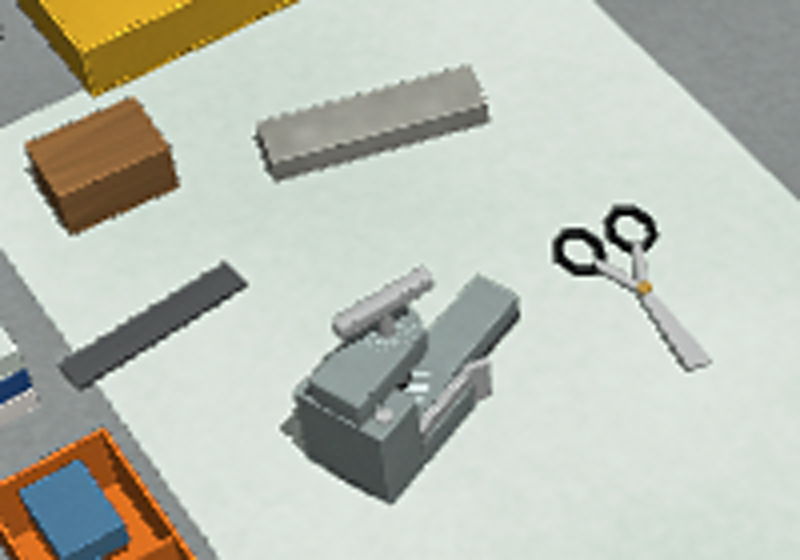

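```bash
cat > plan.py <<'E'
from h import *
import sys,json
def plan(goal,claw,st=None,vmax=40,wmax=0.12,n=None):
    """goal x,y,z mm,yaw rad (turn taken as the given unwrapped difference dyaw)"""
    s=read_state() if st is None else st
    if st is None: p=np.array(s["eef_pos"]);y=s["tool_rot"][2]
    else: p,y=np.array(st[0],float),st[1]
    g=np.array(goal[:3],float); dy=goal[3]-y
    if len(goal)<5: dy=(dy+np.pi)%(2*np.pi)-np.pi
    else: dy=goal[4]
    k=n or int(max(1,np.ceil(np.linalg.norm(g-p)/vmax),np.ceil(abs(dy)/wmax)))
    rows=[]
    for i in range(k):
        d=(g-p)/k; a=y+dy*i/k
        tx=d[0]*np.cos(a)+d[1]*np.sin(a); ty=d[0]*np.sin(a)-d[1]*np.cos(a)
        rows.append([claw,round(tx/1000,4),round(ty/1000,4),round(-d[2]/1000,4),round(-dy/k,4)])
    return rows,(g,y+dy)
def show(*goals,claw=1,**k):
    st=None
    for g in goals:
        r,st=plan(g,claw,st,**k); print(len(r)); print(json.dumps(r))
E
python3 - <<'E'
from plan import *
d=np.deg2rad
show((450,330,235,d(105),d(105-163.05)),(520,-40,235,d(21.7),d(21.7-105)))
E
```

```text
10
[[1, -0.0334, -0.0203, -0.0004, 0.1013], [1, -0.0353, -0.0168, -0.0004, 0.1013], [1, -0.0368, -0.0132, -0.0004, 0.1013], [1, -0.038, -0.0094, -0.0004, 0.1013], [1, -0.0387, -0.0055, -0.0004, 0.1013], [1, -0.0391, -0.0015, -0.0004, 0.1013], [1, -0.039, 0.0024, -0.0004, 0.1013], [1, -0.0386, 0.0064, -0.0004, 0.1013], [1, -0.0378, 0.0102, -0.0004, 0.1013], [1, -0.0365, 0.014, -0.0004, 0.1013]]
13
[[1, -0.0289, -0.0022, -0.0, 0.1118], [1, -0.0289, 0.0011, -0.0, 0.1118], [1, -0.0286, 0.0043, -0.0, 0.1118], [1, -0.028, 0.0075, -0.0, 0.1118], [1, -0.027, 0.0105, -0.0, 0.1118], [1, -0.0256, 0.0135, -0.0, 0.1118], [1, -0.024, 0.0163, -0.0, 0.1118], [1, -0.022, 0.0188, -0.0, 0.1118], [1, -0.0198, 0.0212, -0.0, 0.1118], [1, -0.0173, 0.0232, -0.0, 0.1118], [1, -0.0146, 0.025, -0.0, 0.1118], [1, -0.0117, 0.0265, -0.0, 0.1118], [1, -0.0087, 0.0276, -0.0, 0.1118]]
```

Emit:
send_rows(
  rows=[
    [1,-0.033,-0.02,0,0.1],
    [1,-0.035,-0.017,0,0.1],
    [1,-0.037,-0.013,0,0.1],
    [1,-0.038,-0.009,0,0.1],
    [1,-0.039,-0.005,0,0.1],
    [1,-0.039,-0.001,0,0.1],
    [1,-0.039,0.002,0,0.1],
    [1,-0.039,0.006,0,0.1],
    [1,-0.038,0.01,0,0.1],
    [1,-0.036,0.014,0,0.1],
  ],
)

```text
clock: 2.13
eef_pos: [448.3, 329.1, 228.5]
tool_rot: [-3.14, -0.013, 1.822]
force: [0.5, 0.6, -0.1]
width: 85.7
```

Run:
```python
from plan import *
d=np.deg2rad
s=read_state();print(s["eef_pos"],s["tool_rot"],s["qpos"])
y=s["tool_rot"][2]
show((520,-50,235,d(21.7)))
```

```text
[448.28925827 329.14964872 228.45764689] [-3.13974109 -0.01296175  1.82204295] [-0.88777748  0.51237713  0.31896282  1.79561255 -0.22041721  0.86470543
 -0.21234495]
13
[[1, -0.0296, -0.0019, -0.0005, 0.111], [1, -0.0297, 0.0014, -0.0005, 0.111], [1, -0.0293, 0.0047, -0.0005, 0.111], [1, -0.0286, 0.0079, -0.0005, 0.111], [1, -0.0276, 0.011, -0.0005, 0.111], [1, -0.0262, 0.014, -0.0005, 0.111], [1, -0.0245, 0.0168, -0.0005, 0.111], [1, -0.0225, 0.0194, -0.0005, 0.111], [1, -0.0202, 0.0218, -0.0005, 0.111], [1, -0.0176, 0.0239, -0.0005, 0.111], [1, -0.0149, 0.0257, -0.0005, 0.111], [1, -0.0119, 0.0272, -0.0005, 0.111], [1, -0.0089, 0.0283, -0.0005, 0.111]]
```

Emit:
send_rows(
  rows=[
    [1,-0.032,-0.001,-0.001,0.12],
    [1,-0.032,0.003,-0.001,0.12],
    [1,-0.031,0.006,-0.001,0.12],
    [1,-0.03,0.01,-0.001,0.12],
    [1,-0.029,0.013,-0.001,0.12],
    [1,-0.028,0.016,0,0.12],
    [1,-0.026,0.019,0,0.12],
    [1,-0.023,0.022,0,0.12],
    [1,-0.02,0.025,0,0.12],
    [1,-0.017,0.027,0,0.12],
    [1,-0.014,0.028,0,0.12],
    [1,-0.011,0.03,0,0.12],
  ],
)

```text
clock: 3.13
eef_pos: [517.6, -66.8, 231.7]
tool_rot: [-3.128, -0.014, 0.322]
force: [1.0, 1.1, 0.9]
width: 85.3
```

```bash
cat > wr.py <<'E'
from h import *
from scipy.spatial.transform import Rotation as Ro
def wrist(name=None):
    s=read_state(); p=get_image("wrist")
    X=pts(p); R=Ro.from_euler("xyz",s["tool_rot"]).as_matrix()
    W=X@R.T+s["eef_pos"]
    W[p["z_map"]<=0]=np.nan
    if name: cv2.imwrite("pics/%s.png"%name,p["image"])
    return s,p,W
E
python3 - <<'E'
from wr import *
s,p,W=wrist("w1"); print(s["eef_pos"],s["tool_rot"],s["qpos"])
near=(abs(W[...,0]-620)<150)&(abs(W[...,1]+30)<120)
for lo,hi in((26,35),(39,48),(108,122),(145,165),(84,92)):
    m=(W[...,2]>lo)&(W[...,2]<hi)&near
    if m.sum()<30: print(lo,m.sum());continue
    X=W[m];r=cv2.minAreaRect(X[:,:2].astype(np.float32)); print(lo,hi,m.sum(),r,np.round(np.median(X,0),1))
    cv2.imwrite("pics/m%d.png"%lo,m.astype(np.uint8)*255)
E
```

```text
[517.62851168 -66.76415613 231.72279654] [-3.12823971 -0.01375926  0.3216462 ] [-0.40198462  0.53755466  0.74002114  1.89105946 -0.4849024   0.89194932
 -0.66799995]
26 35 3951 ((584.7830200195312, -52.07548522949219), (157.71585083007812, 76.88832092285156), 25.567930221557617) [576.  -59.5  30.3]
39 48 1305 ((618.0765380859375, -39.38520050048828), (84.07048797607422, 87.81631469726562), 21.374496459960938) [621.2 -20.5  43.3]
108 122 2751 ((640.1685180664062, -30.153472900390625), (60.179893493652344, 46.10813522338867), 21.762184143066406) [642.5 -37.2 116. ]
145 165 2028 ((629.313720703125, -31.416507720947266), (63.01962661743164, 14.096901893615723), 2.240201234817505) [630.  -31.8 155.6]
84 92 903 ((642.4397583007812, -27.27081298828125), (66.29729461669922, 79.9549331665039), 18.257808685302734) [661.3   3.7  87.9]
```

View pics/w1.png

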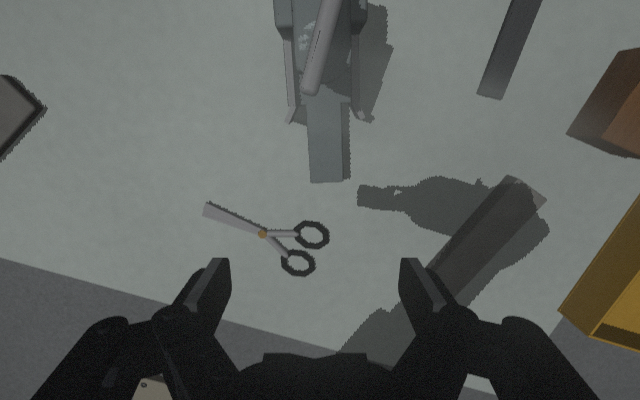

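Run:
```python
from wr import *
s,p,W=wrist()
a=np.deg2rad(21.5);o=np.array([638.1,-31.1])
d=W[...,:2]-o; cx=d[...,0]*np.cos(a)+d[...,1]*np.sin(a); cy=-d[...,0]*np.sin(a)+d[...,1]*np.cos(a); z=W[...,2]
def edges(m,name):
    xs=[];
    for x0 in np.arange(np.nanmin(cx[m]),np.nanmax(cx[m]),6):
        k=m&(cx>=x0)&(cx<x0+6)
        if k.sum()>8: xs.append((x0+3,cy[k].min(),cy[k].max()))
    print(name); print(np.round(xs,1).tolist())
b=(abs(cx)<160)&(abs(cy)<70)
m=b&(z>27)&(z<34)&(cx<-48); edges(m,"tongue")
edges(b&(z>111)&(z<120),"arm"); edges(b&(z>40)&(z<47),"fence")
mm=b&(z>27)&(z<34)&(abs(cy)<18); print("tongue tip", cx[mm].min())
mm=b&(z>111)&(z<120)&(abs(cy)<18); print("arm tip",cx[mm].min())
mm=b&(z>40)&(z<47)&(cy>0); print("inner fence +",cy[mm].min(), "inner -",cy[b&(z>40)&(z<47)&(cy<0)].max(), cx[mm].min())
```

```text
tongue
[[-132.8, -19.4, 19.6], [-126.8, -19.7, 19.1], [-120.8, -20.0, 19.7], [-114.8, -20.1, 19.3], [-108.8, -19.3, 19.9], [-102.8, -19.6, 19.6], [-96.8, -20.0, 19.2], [-90.8, -20.0, 19.9], [-84.8, -19.3, 19.3], [-78.8, -19.6, 19.9], [-72.8, -19.8, 19.6], [-66.8, -20.0, 19.9], [-60.8, -38.1, 38.7], [-54.8, -34.9, 35.9], [-48.8, -31.8, 31.9]]
arm
[[-24.8, -14.6, 3.9], [-18.8, -22.4, 22.0], [-12.8, -22.6, 22.9], [-6.8, -22.9, 23.0], [-0.8, -22.4, 23.1], [5.2, -22.6, 23.0], [11.2, -22.9, 23.1], [17.2, -22.3, 23.1], [23.2, -22.7, 23.0], [29.2, -22.8, 23.1]]
fence
[[-60.4, -43.4, 43.5], [-54.4, -42.3, 42.2], [-48.4, -38.4, 38.2], [-42.4, -37.8, 37.7], [-36.4, -38.0, 38.1], [-30.4, -37.1, 37.6], [-24.4, -37.3, 38.0], [-18.4, -37.5, 38.1], [-12.4, -37.8, 37.7], [-6.4, -37.9, 38.0], [-0.4, -37.0, 38.0], [5.6, -37.3, 37.9], [11.6, -37.6, 38.1], [17.6, -38.6, 38.7]]
tongue tip -135.81435989557812
arm tip -27.822182662971414
inner fence + 29.929088933088032 inner - -28.604812236793556 -63.41008159371137
```

Run:
```python
from plan import *
show((455,-285,180,np.deg2rad(-14.6)))
```

```text
6
[[1, -0.0209, 0.0304, 0.0087, 0.0951], [1, -0.0179, 0.0323, 0.0087, 0.0951], [1, -0.0148, 0.0339, 0.0087, 0.0951], [1, -0.0115, 0.0351, 0.0087, 0.0951], [1, -0.0081, 0.036, 0.0087, 0.0951], [1, -0.0047, 0.0366, 0.0087, 0.0951]]
```

Emit:
send_rows(
  rows=[
    [1,-0.021,0.03,0.009,0.095],
    [1,-0.018,0.032,0.009,0.095],
    [1,-0.015,0.034,0.009,0.095],
    [1,-0.012,0.035,0.009,0.095],
    [1,-0.008,0.036,0.009,0.095],
    [1,-0.005,0.037,0.009,0.095],
    [1,0,0,0,0],
  ],
)

```text
clock: 3.82
eef_pos: [457.6, -284.8, 172.8]
tool_rot: [-3.124, -0.012, -0.263]
force: [-0.3, -0.3, 0.2]
width: 85.3
```

Run:
```python
from wr import *
s,p,W=wrist("w2"); print(s["eef_pos"],s["tool_rot"],s["qpos"])
m=(abs(W[...,0]-500)<130)&(abs(W[...,1]+300)<90)&(W[...,2]>20)&(W[...,2]<29)
m=cv2.morphologyEx(m.astype(np.uint8),cv2.MORPH_OPEN,np.ones((5,5)))>0
X=W[m];print(cv2.minAreaRect(X[:,:2].astype(np.float32)),np.median(X,0),m.sum())
im=p["image"].copy(); im[m]=im[m]//2+np.array([0,0,120],np.uint8); cv2.imwrite("pics/w2m.png",im)
```

```text
[ 457.61833566 -284.75036317  172.77680553] [-3.12434345 -0.01236375 -0.26326161] [ 0.0203868   0.67562306  0.79484756  1.91020302 -0.67514515  0.83879861
 -0.65249353]
((492.4964904785156, -299.0627136230469), (50.118656158447266, 189.8795166015625), 75.22252655029297) [ 506.08674739 -301.58299718   25.23339048] 9825
```

View pics/w2m.png

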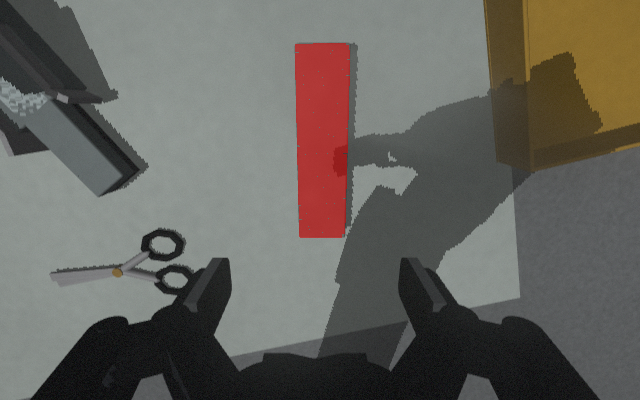

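Run:
```python
from plan import *
show((458.7,-290.1,30,np.deg2rad(-14.8)),(458.7,-290.1,4,np.deg2rad(-14.8)),vmax=36)
```

```text
4
[[1, 0.0005, 0.0022, 0.0357, 0.0002], [1, 0.0005, 0.0022, 0.0357, 0.0002], [1, 0.0005, 0.0022, 0.0357, 0.0002], [1, 0.0005, 0.0022, 0.0357, 0.0002]]
1
[[1, 0.0, -0.0, 0.026, -0.0]]
```

Emit:
send_rows(
  rows=[
    [1,0,0.001,0.035,0],
    [1,0,0.001,0.035,0],
    [1,0,0.001,0.035,0],
    [1,0,0.001,0.03,0],
    [1,0,0,0.015,0],
    [1,0,0,0.005,0],
  ],
)

```text
clock: 4.37
eef_pos: [469.8, -276.7, 14.7]
tool_rot: [-3.115, -0.022, -0.242]
force: [-0.0, -0.2, 0.1]
width: 85.2
```

Run:
```python
from plan import *
s=read_state();print(s["eef_pos"],s["tool_rot"],s["force"])
show((458.7,-290.1,4,np.deg2rad(-14.8)),vmax=36)
```

```text
[ 469.7550299  -276.70795274   14.7226721 ] [-3.11540229 -0.02243586 -0.2417974 ] [-0.01730014 -0.19783223  0.06912983]
1
[[1, -0.0075, 0.0156, 0.0107, 0.0165]]
```

Emit:
send_rows(
  rows=[
    [1,-0.004,0.008,0,0.008],
    [1,-0.004,0.008,0.002,0.008],
    [1,0,0,0.002,0],
    [1,0,0,0,0],
  ],
)

```text
clock: 4.7
eef_pos: [459.5, -288.9, 11.1]
tool_rot: [-3.114, -0.024, -0.253]
force: [-0.4, 0.4, 0.5]
width: 84.9
```

Run:
```python
from plan import *
s=read_state();print(s["eef_pos"],s["tool_rot"],s["force"])
show((458.7,-290.1,4,np.deg2rad(-14.8)),vmax=36)
```

```text
[ 459.53461044 -288.90947233   11.11344275] [-3.11354153 -0.02362089 -0.25270831] [-0.43682315  0.43182792  0.47698835]
1
[[1, -0.0005, 0.0014, 0.0071, 0.0056]]
```

Emit:
send_rows(
  rows=[
    [1,0,0.001,0.004,0.004],
    [1,0,0,0.004,0],
    [1,0,0,0,0],
    [-1,0,0,0,0],
    [-1,0,0,0,0],
    [-1,0,0,0,0],
    [-1,0,0,0,0],
    [-1,0,0,0,0],
    [-1,0,0,0,0],
    [-1,0,0,0,0],
  ],
)

```text
clock: 5.53
eef_pos: [461.8, -291.0, 5.9]
tool_rot: [-3.115, -0.03, -0.256]
force: [-0.4, 0.6, -0.0]
width: 48.3
```

Run:
```python
from plan import *
s=read_state();print(s["eef_pos"],s["tool_rot"],s["force"],s["width"],s["qd"].round(3))
```

```text
[ 461.773653  -291.0048702    5.9499172] [-3.11508886 -0.0298074  -0.2564837 ] [-0.43419664  0.62711802 -0.03604198] 48.28755216645582 [-0.002 -0.001  0.001  0.001 -0.002 -0.001 -0.001]
```

Emit:
send_rows(
  rows=[
    [-1,0,0,-0.01,0],
    [-1,0,0,-0.015,0],
    [-1,0,0,-0.015,0],
    [-1,0,0,-0.015,0],
    [-1,0,0,-0.015,0],
    [-1,0,0,-0.01,0],
    [-1,0,0,0,0],
  ],
)

```text
clock: 6.12
eef_pos: [454.6, -288.8, 87.8]
tool_rot: [-3.11, -0.017, -0.256]
force: [0.0, -0.5, -4.1]
width: 48.7
```

```bash
python3 - <<'E'
from wr import *
s,p,W=wrist("w3");print(s["eef_pos"],s["tool_rot"],s["force"],s["width"])
E
python3 - <<'E'
from wr import *
s,p,W=wrist()
r=outline_of(p,"stone")[0]; m=cv2.erode(r["mask"].astype(np.uint8),np.ones((5,5)))>0
X=W[m];X=X[~np.isnan(X[:,0])]; X=X[X[:,2]>X[:,2].max()-25]
A=np.c_[X[:,:2],np.ones(len(X))]; k=np.linalg.lstsq(A,X[:,2],rcond=None)[0]
print(r["score"],cv2.minAreaRect(X[:,:2].astype(np.float32)),"plane",k,X.mean(0),np.percentile(X[:,2],[2,98]))
E
```

```text
[ 454.62149901 -288.77620783   87.79831754] [-3.11037797 -0.0174588  -0.25611214] [ 0.04080628 -0.48017687 -4.13374833] 48.729229684253724
0.96 ((488.5777893066406, -297.680419921875), (48.52921676635742, 164.58541870117188), 75.48372650146484) plane [-1.74084491e-02  1.02278428e-02  1.17130825e+02] [ 503.36989339 -301.66088296  105.28259537] [103.19347515 107.40905532]
```

View pics/w3.png

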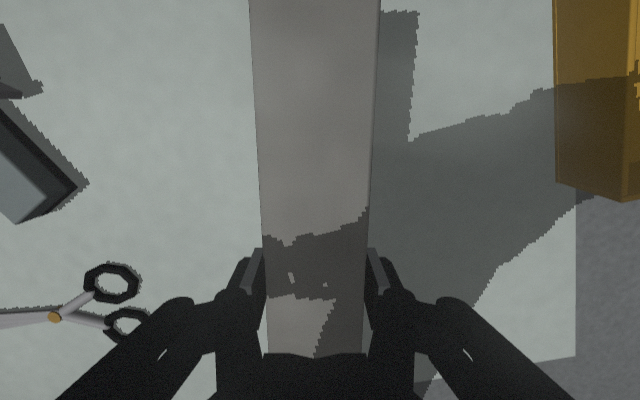

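Run:
```python
from plan import *
a=np.deg2rad(21.5)
show((459.5,-101.5,85,a),claw=-1,n=10)
```

```text
10
[[-1, -0.0042, -0.0182, 0.0001, -0.0631], [-1, -0.003, -0.0184, 0.0001, -0.0631], [-1, -0.0019, -0.0185, 0.0001, -0.0631], [-1, -0.0007, -0.0186, 0.0001, -0.0631], [-1, 0.0005, -0.0186, 0.0001, -0.0631], [-1, 0.0017, -0.0186, 0.0001, -0.0631], [-1, 0.0028, -0.0184, 0.0001, -0.0631], [-1, 0.004, -0.0182, 0.0001, -0.0631], [-1, 0.0051, -0.0179, 0.0001, -0.0631], [-1, 0.0062, -0.0175, 0.0001, -0.0631]]
```

Emit:
send_rows(
  rows=[
    [-1,-0.004,-0.018,0,-0.063],
    [-1,-0.003,-0.018,0,-0.063],
    [-1,-0.002,-0.0185,0,-0.063],
    [-1,-0.001,-0.0185,0,-0.063],
    [-1,0,-0.0185,0,-0.063],
    [-1,0.002,-0.0185,0,-0.063],
    [-1,0.003,-0.018,0,-0.063],
    [-1,0.004,-0.018,0,-0.063],
    [-1,0.005,-0.018,0,-0.063],
    [-1,0.006,-0.0175,0,-0.063],
    [-1,0,0,0,0],
  ],
)

```text
clock: 7.18
eef_pos: [450.3, -94.4, 81.0]
tool_rot: [-3.115, -0.016, 0.402]
force: [-0.4, 0.7, -4.7]
width: 48.8
```

```bash
cat > st.py <<'E'
from wr import *
import sys
def clampf(P):
    a=np.deg2rad(21.5); d=np.asarray(P)[...,:2]-np.array([638.1,-31.1])
    return np.stack([d[...,0]*np.cos(a)+d[...,1]*np.sin(a),-d[...,0]*np.sin(a)+d[...,1]*np.cos(a),np.asarray(P)[...,2]],-1)
def stone(name=None,show=True):
    s,p,W=wrist(name)
    c=clampf(s["eef_pos"]);print("tcp clamp",c.round(1),"yaw rel",np.rad2deg(s["tool_rot"][2])-21.5,"rp",s["tool_rot"][:2].round(3),"F",s["force"].round(1),"T",s["torque"].round(2),s["width"].round(1))
    r=outline_of(p,"stone")
    if not r: print("no stone"); return
    m=cv2.erode(r[0]["mask"].astype(np.uint8),np.ones((5,5)))>0
    X=clampf(W[m]);X=X[~np.isnan(X[:,0])]
    zm=np.median(X[:,2]);X=X[abs(X[:,2]-zm)<6]
    A=np.c_[X[:,:2],np.ones(len(X))]; k=np.linalg.lstsq(A,X[:,2],rcond=None)[0]
    # edges
    E=[]
    for x0 in np.arange(np.percentile(X[:,0],5),np.percentile(X[:,0],95),8):
        q=X[(X[:,0]>=x0)&(X[:,0]<x0+8)]
        if len(q)>40: E.append((x0+4,q[:,1].min(),q[:,1].max()))
    E=np.array(E); w=E[:,2]-E[:,1]; g=w>np.median(w)-4
    l=np.polyfit(E[g,0],(E[g,1]+E[g,2])/2,1)
    print("score",round(r[0]["score"],2),"x range",X[:,0].min().round(1),X[:,0].max().round(1),"mid y at -75",np.polyval(l,-75).round(2),"yaw",np.rad2deg(l[0]).round(2),"w",np.median(w).round(1),"plane",k[:2].round(4),"top z at -75,-150",(k[2]-75*k[0]).round(1),(k[2]-150*k[0]).round(1))
if __name__=="__main__": stone(sys.argv[1] if len(sys.argv)>1 else None)
E
python3 st.py w4
```

```text
Traceback (most recent call last):
  File "st.py", line 23, in <module>
    if __name__=="__main__": stone(sys.argv[1] if len(sys.argv)>1 else None)
                             ~~~~~^^^^^^^^^^^^^^^^^^^^^^^^^^^^^^^^^^^^^^^^^^
  File "st.py", line 8, in stone
    c=clampf(s["eef_pos"]);print("tcp clamp",c.round(1),"yaw rel",np.rad2deg(s["tool_rot"][2])-21.5,"rp",s["tool_rot"][:2].round(3),"F",s["force"].round(1),"T",s["torque"].round(2),s["width"].round(1))
                                                                                                                                                                                     ^^^^^^^^^^^^^^^^
AttributeError: 'float' object has no attribute 'round'
```

View pics/w4.png

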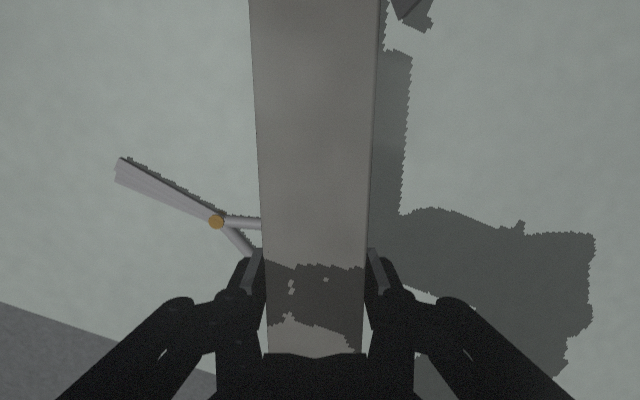

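```bash
sed -i 's/s\["width"\].round(1)/round(s["width"],1)/' st.py; python3 st.py
python3 - <<'E'
from plan import *
a=np.deg2rad(21.5)
show((459.5,-101.5,60,a),claw=-1,n=3)
E
```

```text
tcp clamp [-198.5    7.8   81.1] yaw rel 1.3277236671378176 rp [-3.118 -0.016] F [-0.5  0.2 -4.7] T [-0.13  0.16 -0.01] 48.7
score 0.74 x range -245.6 -80.6 mid y at -75 10.97 yaw 1.53 w 47.4 plane [-0.0199 -0.003 ] top z at -75,-150 98.0 99.5
3
[[-1, 0.0023, 0.0015, 0.0072, 0.0061], [-1, 0.0023, 0.0015, 0.0072, 0.0061], [-1, 0.0023, 0.0015, 0.0072, 0.0061]]
```

Emit:
send_rows(
  rows=[
    [-1,0,0.003,0.005,0.008],
    [-1,0,0.003,0.008,0.008],
    [-1,0,0.002,0.008,0.007],
    [-1,0,0,0.008,0],
    [-1,0,0,0.004,0],
    [-1,0,0,0,0],
  ],
)

```text
clock: 7.83
eef_pos: [454.9, -112.9, 43.9]
tool_rot: [-3.125, -0.014, 0.359]
force: [-0.6, 0.1, -4.2]
width: 48.4
```

```bash
python3 st.py w5
```

```text
tcp clamp [-200.5   -9.    43.9] yaw rel -0.9519460539475908 rp [-3.125 -0.014] F [-0.6  0.1 -4.2] T [-0.12  0.2  -0.05] 48.4
score 0.97 x range -247.7 -82.4 mid y at -75 -10.51 yaw -0.72 w 48.0 plane [-0.022  -0.0088] top z at -75,-150 60.3 62.0
```

Emit:
send_rows(
  rows=[
    [-1,0,-0.003,0,-0.005],
    [-1,0,-0.003,0,-0.005],
    [-1,0,0,0,0],
    [-1,0,0,0,0],
  ],
)

```text
clock: 8.27
eef_pos: [453.1, -106.3, 45.4]
tool_rot: [-3.126, -0.016, 0.371]
force: [-0.1, -0.2, -5.0]
width: 48.6
```

```bash
python3 st.py
```

```text
tcp clamp [-199.7   -2.1   45.4] yaw rel -0.2584841606536301 rp [-3.126 -0.016] F [-0.1 -0.2 -5. ] T [-0.11  0.15  0.03] 48.6
score 0.89 x range -247.2 -81.9 mid y at -75 -2.19 yaw -0.06 w 47.7 plane [-0.0198 -0.01  ] top z at -75,-150 62.3 63.7
```

Emit:
send_rows(
  rows=[
    [-1,0,-0.002,0.003,-0.002],
    [-1,0.004,0,0.003,0],
    [-1,0.008,0,0,0],
    [-1,0.008,0,0,0],
    [-1,0,0,0,0],
  ],
)

```text
clock: 8.78
eef_pos: [473.4, -96.0, 39.4]
tool_rot: [-3.126, -0.017, 0.373]
force: [0.1, 0.5, -3.7]
width: 49.0
```

```bash
python3 st.py w6
```

```text
tcp clamp [-1.77e+02 -1.00e-01  3.94e+01] yaw rel -0.15659587339919767 rp [-3.126 -0.017] F [ 0.1  0.5 -3.7] T [-0.13  0.16 -0.05] 49.0
score 0.57 x range -224.5 -59.2 mid y at -75 -0.03 yaw -0.04 w 47.6 plane [-0.0186 -0.0103] top z at -75,-150 56.9 58.2
```

View pics/w6.png

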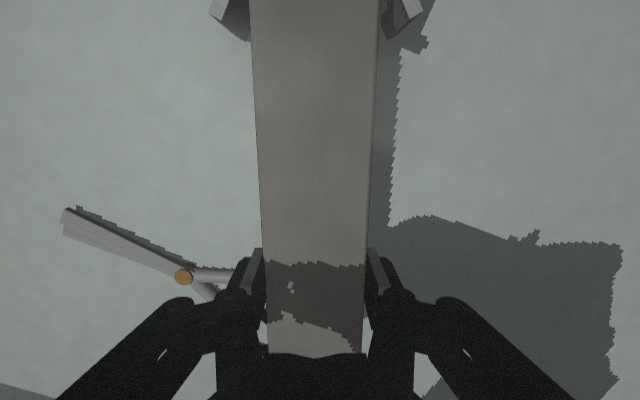

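Emit:
send_rows(
  rows=[
    [-1,0.006,0,0,0],
    [-1,0.008,0,0,0],
    [-1,0.008,0,0,0],
    [-1,0.004,0,0,0],
    [-1,0,0,0,0],
  ],
)

```text
clock: 9.3
eef_pos: [498.0, -86.2, 39.8]
tool_rot: [-3.125, -0.015, 0.371]
force: [-0.9, -0.3, -5.1]
width: 48.6
```

```bash
python3 st.py w7
```

```text
tcp clamp [-1.506e+02  1.000e-01  3.980e+01] yaw rel -0.22145003651207773 rp [-3.125 -0.015] F [-0.9 -0.3 -5.1] T [-0.11  0.08 -0.06] 48.6
score 0.9 x range -198.7 -32.7 mid y at -75 0.05 yaw -0.11 w 47.5 plane [-0.0208 -0.0095] top z at -75,-150 57.6 59.1
```

Emit:
send_rows(
  rows=[
    [-1,0.006,0,0,0],
    [-1,0.008,0,0,0],
    [-1,0.008,0,0.001,0],
    [-1,0.006,0,0,0],
    [-1,0.004,0,0,0],
    [-1,0,0,0,0],
  ],
)

```text
clock: 9.9
eef_pos: [529.0, -73.8, 39.0]
tool_rot: [-3.124, -0.013, 0.37]
force: [0.2, 0.1, -4.5]
width: 48.9
```

```bash
python3 st.py w8
```

```text
tcp clamp [-117.2    0.3   39. ] yaw rel -0.31006218709254085 rp [-3.124 -0.013] F [ 0.2  0.1 -4.5] T [-0.06  0.14 -0.04] 48.9
score 0.61 x range -164.2 -13.6 mid y at -75 -0.03 yaw -0.55 w 47.3 plane [-0.0225 -0.0081] top z at -75,-150 57.3 59.0
```

Emit:
send_rows(
  rows=[
    [-1,0.004,0,0,0],
    [-1,0.004,0,0,0],
    [-1,0.002,0,0,0],
    [-1,0.002,0,0,0],
  ],
)

```text
clock: 10.33
eef_pos: [538.0, -70.3, 39.2]
tool_rot: [-3.123, -0.01, 0.367]
force: [-5.7, -3.8, -3.6]
width: 48.3
```

```bash
python3 st.py w9
```

```text
tcp clamp [-107.5    0.2   39.2] yaw rel -0.4696625500544478 rp [-3.123 -0.01 ] F [-5.7 -3.8 -3.6] T [-1.01  1.65  0.08] 48.3
score 0.66 x range -154.0 -20.2 mid y at -75 -0.18 yaw -0.78 w 47.2 plane [-0.0251 -0.0062] top z at -75,-150 57.6 59.5
```

Emit:
send_rows(
  rows=[
    [-1,0.001,0,0.002,0],
    [-1,0.001,0,0.002,0],
    [-1,0,0,0,0],
  ],
)

```text
clock: 10.68
eef_pos: [537.9, -70.4, 36.2]
tool_rot: [-3.121, -0.008, 0.366]
force: [-0.9, 1.0, -1.7]
width: 48.8
```

```bash
python3 st.py w10
```

```text
tcp clamp [-1.077e+02  1.000e-01  3.620e+01] yaw rel -0.5189757214196611 rp [-3.121 -0.008] F [-0.9  1.  -1.7] T [ 0.33 -0.09  0.19] 48.8
score 0.75 x range -156.2 -20.5 mid y at -75 -0.31 yaw -0.8 w 47.4 plane [-0.0036  0.0005] top z at -75,-150 55.5 55.7
```

Emit:
send_rows(
  rows=[
    [-1,0.002,0,0.001,0],
    [-1,0.002,0,0,0],
  ],
)

```text
clock: 10.95
eef_pos: [537.9, -70.4, 36.0]
tool_rot: [-3.119, -0.003, 0.366]
force: [-7.1, -2.0, 0.5]
width: 48.7
```

```bash
python3 st.py w11
```

```text
tcp clamp [-107.6    0.2   36. ] yaw rel -0.5471669215030559 rp [-3.119e+00 -3.000e-03] F [-7.1 -2.   0.5] T [-0.42  0.89  0.38] 48.7
score 0.86 x range -156.7 -20.7 mid y at -75 -0.32 yaw -0.58 w 47.2 plane [-0.0025  0.0012] top z at -75,-150 55.4 55.5
```

Emit:
send_rows(
  rows=[
    [-1,0,0,0,0],
    [1,0,0,0,0],
    [1,0,0,0,0],
    [1,0,0,0,0],
    [1,0,0,0,0],
    [1,-0.002,0,-0.015,0],
    [1,-0.005,0,-0.025,0],
    [1,-0.008,0,-0.025,0],
    [1,-0.008,0,-0.025,0],
    [1,-0.008,0,-0.025,0],
    [1,-0.005,0,-0.025,0],
    [1,0,0,0,0],
  ],
)

```text
clock: 12.05
eef_pos: [508.7, -86.7, 180.7]
tool_rot: [-3.124, -0.01, 0.365]
force: [1.1, -0.4, -0.2]
width: 85.5
```

```bash
python3 st.py w12
python3 - <<'E'
from wr import *
print(read_state()["eef_pos"],read_state()["qpos"])
E
```

```text
tcp clamp [-140.8   -4.3  180.7] yaw rel -0.5737282015322229 rp [-3.124 -0.01 ] F [ 1.1 -0.4 -0.2] T [-0.04 -0.05  0.  ] 85.5
score 0.83 x range -167.5 -14.0 mid y at -75 -0.36 yaw -0.68 w 45.6 plane [-0.0013 -0.0003] top z at -75,-150 55.3 55.4
[507.70266465 -85.03267181 177.59446156] [-0.32059712  0.60549112  0.6844274   1.95642425 -0.56544481  0.78522481
 -0.50864061]
```

View pics/w12.png

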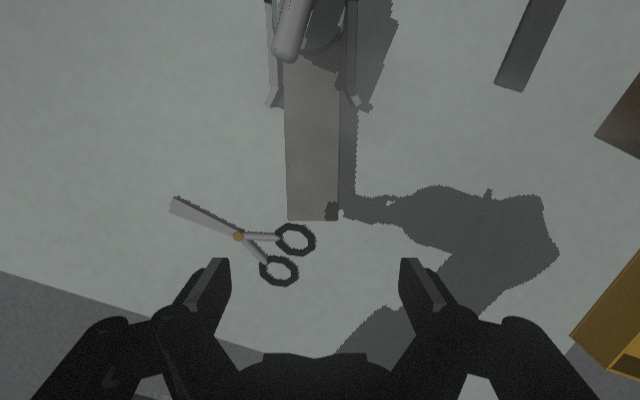

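Run:
```python
from plan import *
show((560,-65,205,0.365+1.4,1.4),(637.8,-30.8,205,np.deg2rad(182.4)),claw=0,n=12)
```

```text
12
[[0, 0.0047, 0.0, -0.0023, -0.1167], [0, 0.0046, 0.0005, -0.0023, -0.1167], [0, 0.0045, 0.0011, -0.0023, -0.1167], [0, 0.0044, 0.0016, -0.0023, -0.1167], [0, 0.0042, 0.0021, -0.0023, -0.1167], [0, 0.0039, 0.0026, -0.0023, -0.1167], [0, 0.0036, 0.003, -0.0023, -0.1167], [0, 0.0032, 0.0034, -0.0023, -0.1167], [0, 0.0028, 0.0038, -0.0023, -0.1167], [0, 0.0023, 0.0041, -0.0023, -0.1167], [0, 0.0018, 0.0043, -0.0023, -0.1167], [0, 0.0013, 0.0045, -0.0023, -0.1167]]
12
[[0, 0.0015, 0.0069, -0.0, -0.118], [0, 0.0007, 0.007, -0.0, -0.118], [0, -0.0001, 0.0071, -0.0, -0.118], [0, -0.001, 0.007, -0.0, -0.118], [0, -0.0018, 0.0069, -0.0, -0.118], [0, -0.0026, 0.0066, -0.0, -0.118], [0, -0.0033, 0.0062, -0.0, -0.118], [0, -0.004, 0.0058, -0.0, -0.118], [0, -0.0047, 0.0053, -0.0, -0.118], [0, -0.0053, 0.0047, -0.0, -0.118], [0, -0.0058, 0.004, -0.0, -0.118], [0, -0.0062, 0.0033, -0.0, -0.118]]
```

Emit:
send_rows(
  rows=[
    [0,0,0,-0.01,-0.117],
    [0,0.005,0,-0.01,-0.117],
    [0,0.005,0.001,-0.01,-0.117],
    [0,0.005,0.002,0,-0.117],
    [0,0.004,0.002,0,-0.117],
    [0,0.004,0.003,0,-0.117],
    [0,0.004,0.003,0,-0.117],
    [0,0.003,0.003,0,-0.117],
    [0,0.003,0.004,0,-0.117],
    [0,0.002,0.004,0,-0.117],
    [0,0.002,0.004,0,-0.117],
    [0,0.001,0.005,0,-0.117],
  ],
)

```text
clock: 13.15
eef_pos: [554.8, -55.8, 192.9]
tool_rot: [-3.126, -0.034, 1.843]
force: [-1.1, 0.0, -0.5]
width: 42.8
```

Emit:
send_rows(
  rows=[
    [0,0.001,0.007,0,-0.118],
    [0,0.001,0.007,0,-0.118],
    [0,0,0.007,0,-0.118],
    [0,-0.001,0.007,0,-0.118],
    [0,-0.002,0.007,0,-0.118],
    [0,-0.003,0.007,0,-0.118],
    [0,-0.003,0.006,0,-0.118],
    [0,-0.004,0.006,0,-0.118],
    [0,-0.005,0.005,0,-0.118],
    [0,-0.005,0.005,0,-0.118],
    [0,-0.006,0.004,0,-0.118],
    [0,0,0,0,0],
  ],
)

```text
clock: 14.15
eef_pos: [621.4, -5.7, 171.7]
tool_rot: [3.091, -0.047, -3.066]
force: [0.6, 0.5, -0.4]
width: 42.6
```

Run:
```python
from plan import *
s=read_state();print(s["eef_pos"],s["tool_rot"],s["qpos"].round(2),s["torque"],s["width"])
show((637.8,-30.8,185,np.deg2rad(182.4)),claw=0,vmax=10)
```

```text
[621.35754074  -5.69819371 171.70788583] [ 3.09086879 -0.04663746 -3.06643338] [ 0.07  0.68 -0.13  1.61  0.04  0.91  1.58] [-0.00094223 -0.0146794   0.0312359 ] 42.58891981159879
4
[[0, -0.0036, -0.0066, -0.0033, 0.0083], [0, -0.0037, -0.0065, -0.0033, 0.0083], [0, -0.0037, -0.0065, -0.0033, 0.0083], [0, -0.0038, -0.0065, -0.0033, 0.0083]]
```

Emit:
send_rows(
  rows=[
    [0,-0.004,-0.006,-0.004,0.01],
    [0,-0.004,-0.006,-0.004,0.01],
    [0,-0.004,-0.006,-0.003,0.01],
    [0,0,0,0,0],
    [0,0,0,0,0],
  ],
)

```text
clock: 14.57
eef_pos: [634.4, -26.0, 178.6]
tool_rot: [3.091, -0.055, -3.111]
force: [-0.0, -0.3, -0.4]
width: 42.8
```

```bash
cat > tee.py <<'E'
from plan import *
from wr import *
s,p,W=wrist("t1");print(s["eef_pos"],s["tool_rot"],s["qpos"].round(2))
m=(abs(W[...,0]-638)<60)&(abs(W[...,1]+30)<60)&(W[...,2]>148)&(W[...,2]<163)
m=cv2.morphologyEx(m.astype(np.uint8),cv2.MORPH_OPEN,np.ones((3,3)))>0
if m.sum()>50:
    X=W[m];print(m.sum(),cv2.minAreaRect(X[:,:2].astype(np.float32)),np.median(X,0))
show((637.8,-30.8,170,np.deg2rad(182.4)),claw=0,vmax=10)
E
python3 tee.py
```

```text
[634.40041622 -26.00664566 178.60049127] [ 3.09135812 -0.0546913  -3.11139117] [ 0.09  0.69 -0.11  1.55  0.03  0.95  1.58]
2551 ((638.0839233398438, -30.974838256835938), (79.74641418457031, 14.007792472839355), 2.179487943649292) [633.7214908  -31.15972791 155.64298064]
2
[[0, -0.0016, -0.0023, 0.0043, -0.0058], [0, -0.0016, -0.0023, 0.0043, -0.0058]]
```

View pics/t1.png

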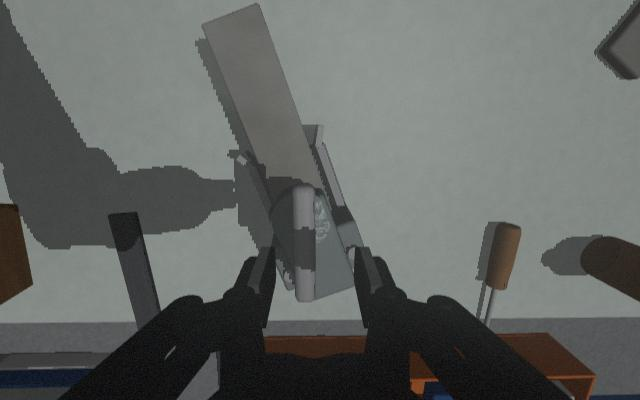

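Emit:
send_rows(
  rows=[
    [0,-0.002,-0.003,0.006,0],
    [0,-0.001,-0.002,0.008,0],
    [0,-0.001,-0.001,0.008,0],
    [0,0,0,0,0],
  ],
)

```text
clock: 14.95
eef_pos: [637.2, -31.5, 154.5]
tool_rot: [3.092, -0.054, -3.112]
force: [-0.9, 0.1, -0.1]
width: 42.8
```

Run:
```python
from plan import *
s=read_state();print(s["eef_pos"],s["tool_rot"],s["qpos"].round(2),s["force"])
show((637,-30,130,np.deg2rad(182.2)),claw=0,vmax=10)
```

```text
[637.20642456 -31.50446246 154.51217373] [ 3.09205704 -0.05401256 -3.11225286] [ 0.1   0.73 -0.11  1.56  0.03  0.91  1.59] [-0.90089896  0.11469176 -0.13353302]
3
[[0, 0.0001, 0.0005, 0.0082, -0.003], [0, 0.0001, 0.0005, 0.0082, -0.003], [0, 0.0001, 0.0005, 0.0082, -0.003]]
```

Emit:
send_rows(
  rows=[
    [0,-0.001,0,0.007,0],
    [0,-0.001,0,0.008,0],
    [0,0,0,0.006,0],
    [0,0,0,0,0],
  ],
)

```text
clock: 15.28
eef_pos: [637.1, -29.6, 129.9]
tool_rot: [3.091, -0.057, -3.112]
force: [-0.7, 0.3, 0.2]
width: 42.4
```

Run:
```python
from plan import *
s=read_state();print(s["eef_pos"],s["tool_rot"],s["qpos"].round(2),s["force"],s["torque"])
show((637,-30,130,np.deg2rad(182.2)),claw=0,vmax=10)
```

```text
[637.09554655 -29.63319227 129.89570146] [ 3.09138913 -0.05657685 -3.11156456] [ 0.09  0.76 -0.11  1.58  0.04  0.87  1.58] [-0.72591241  0.27636959  0.22035372] [-0.13446745 -0.03788941 -0.02124382]
1
[[0, 0.0001, -0.0004, -0.0001, -0.0084]]
```

Close on the bar.

Emit:
send_rows(
  rows=[
    [-1,0,0,0,0],
    [-1,0,0,0,0],
    [-1,0,0,0,0],
    [-1,0,0,0,0],
    [-1,0,0,0,0],
    [-1,0,0,0,0],
  ],
)

```text
clock: 15.78
eef_pos: [636.7, -30.3, 129.2]
tool_rot: [3.093, -0.057, -3.11]
force: [-0.5, 0.4, -1.6]
width: 13.5
```

```bash
cat > rs.py <<'E'
from h import *
s=read_state();print(s["clock"],s["eef_pos"].round(1),s["tool_rot"].round(3),s["qpos"].round(2),"F",s["force"].round(1),"T",s["torque"].round(3),round(s["width"],1),"tau7",s["tau"][6].round(3))
E
python3 rs.py
```

```text
15.7833 [636.7 -30.3 129.2] [ 3.093 -0.057 -3.11 ] [ 0.09  0.76 -0.11  1.58  0.04  0.87  1.58] F [-0.5  0.4 -1.6] T [-0.457 -0.128  0.067] 13.5 tau7 -0.052
```

Emit:
send_rows(
  rows=[
    [-1,0,0,0,0.05],
    [-1,0,0,0,0.05],
    [-1,0,0,0,0.05],
    [-1,0,0,0,0.05],
  ],
)

```text
clock: 16.12
eef_pos: [636.8, -30.0, 129.2]
tool_rot: [3.105, -0.066, 2.967]
force: [0.1, -0.4, -2.5]
width: 12.8
```

```bash
python3 rs.py
```

```text
16.1167 [636.8 -30.  129.2] [ 3.105 -0.066  2.967] [ 0.06  0.76 -0.05  1.58 -0.01  0.86  1.42] F [ 0.1 -0.4 -2.5] T [-0.359 -0.195  0.121] 12.8 tau7 0.38
```

Emit:
send_rows(
  rows=[
    [-1,0,0,0,0.06],
    [-1,0,0,0,0.06],
    [-1,0,0,0,0.06],
    [-1,0,0,0,0.06],
    [-1,0,0,0,0.06],
    [-1,0,0,0,0.06],
    [-1,0,0,0,0.06],
    [-1,0,0,0,0.06],
  ],
)

```text
clock: 16.78
eef_pos: [637.1, -29.6, 129.3]
tool_rot: [3.139, -0.074, 2.463]
force: [-0.7, -0.9, -2.3]
width: 13.2
```

```bash
python3 rs.py
```

```text
16.7833 [637.1 -29.6 129.3] [ 3.139 -0.074  2.463] [-0.02  0.76  0.09  1.59 -0.14  0.86  1.03] F [-0.7 -0.9 -2.3] T [-0.183 -0.419  0.184] 13.2 tau7 0.45
```

Emit:
send_rows(
  rows=[
    [-1,0,0,0,0.07],
    [-1,0,0,0,0.07],
    [-1,0,0,0,0.07],
    [-1,0,0,0,0.07],
    [-1,0,0,0,0.07],
    [-1,0,0,0,0.07],
    [-1,0,0,0,0.07],
    [-1,0,0,0,0.07],
    [-1,0,0,0,0.07],
    [-1,0,0,0,0.07],
    [-1,0,0,0,0.07],
    [-1,0,0,0,0.07],
  ],
)

```text
clock: 17.78
eef_pos: [637.9, -29.3, 129.6]
tool_rot: [-3.092, -0.052, 1.579]
force: [-0.9, -1.0, -2.9]
width: 13.2
```

```bash
python3 rs.py
```

```text
17.7833 [637.9 -29.3 129.6] [-3.092 -0.052  1.579] [-0.16  0.78  0.33  1.59 -0.36  0.89  0.34] F [-0.9 -1.  -2.9] T [-0.109 -0.6    0.13 ] 13.2 tau7 0.526
```

Emit:
send_rows(
  rows=[
    [-1,0,0,0,0.07],
    [-1,0,0,0,0.07],
    [-1,0,0,0,0.07],
    [-1,0,0,0,0.07],
    [-1,0,0,0,0.07],
    [-1,0,0,0,0.07],
    [-1,0,0,0,0.07],
    [-1,0,0,0,0.07],
    [-1,0,0,0,0.07],
    [-1,0,0,0,0.07],
  ],
)

```text
clock: 18.62
eef_pos: [638.6, -29.5, 129.5]
tool_rot: [-3.074, -0.01, 0.845]
force: [-0.9, -1.7, -2.0]
width: 13.1
```

```bash
python3 rs.py
```

```text
18.6167 [638.6 -29.5 129.5] [-3.074 -0.01   0.845] [-0.27  0.81  0.53  1.6  -0.54  0.93 -0.24] F [-0.9 -1.7 -2. ] T [-0.326 -0.541  0.165] 13.1 tau7 0.551
```

Emit:
send_rows(
  rows=[
    [-1,0,0,0,0.06],
    [-1,0,0,0,0.06],
    [-1,0,0,0,0.06],
  ],
)

```text
clock: 18.87
eef_pos: [638.7, -29.6, 129.6]
tool_rot: [-3.074, 0.001, 0.657]
force: [-2.5, -2.1, -2.7]
width: 13.1
```

```bash
python3 rs.py
```

```text
18.8667 [638.7 -29.6 129.6] [-3.074e+00  1.000e-03  6.570e-01] [-0.29  0.83  0.58  1.6  -0.58  0.94 -0.39] F [-2.5 -2.1 -2.7] T [-0.476 -0.435  0.189] 13.1 tau7 0.459
```

Emit:
send_rows(
  rows=[
    [-1,0,0,0,0.06],
    [-1,0,0,0,0.06],
    [-1,0,0,0,0.06],
  ],
)

```text
clock: 19.12
eef_pos: [638.8, -29.8, 129.6]
tool_rot: [-3.077, 0.013, 0.469]
force: [-1.9, -1.2, -1.6]
width: 13.3
```

```bash
python3 rs.py
```

```text
19.1167 [638.8 -29.8 129.6] [-3.077  0.013  0.469] [-0.32  0.84  0.63  1.61 -0.63  0.96 -0.55] F [-1.9 -1.2 -1.6] T [-0.538 -0.316  0.157] 13.3 tau7 0.477
```

Emit:
send_rows(
  rows=[
    [-1,0,0,0,0.06],
    [-1,0,0,0,0.06],
    [-1,0,0,0,0.06],
    [-1,0,0,0,0.06],
  ],
)

```text
clock: 19.45
eef_pos: [638.9, -30.0, 129.6]
tool_rot: [-3.083, 0.027, 0.219]
force: [-2.7, -0.5, -1.9]
width: 13.1
```

```bash
python3 rs.py
```

```text
19.45 [638.9 -30.  129.6] [-3.083  0.027  0.219] [-0.35  0.86  0.7   1.61 -0.68  0.98 -0.75] F [-2.7 -0.5 -1.9] T [-0.591 -0.286  0.152] 13.1 tau7 0.489
```

Emit:
send_rows(
  rows=[
    [-1,0,0,0,0.06],
    [-1,0,0,0,0.06],
    [-1,0,0,0,0.06],
    [-1,0,0,0,0.06],
  ],
)

```text
clock: 19.78
eef_pos: [638.9, -30.2, 129.6]
tool_rot: [-3.093, 0.04, -0.031]
force: [-3.0, -1.1, -1.8]
width: 13.1
```

```bash
python3 rs.py
```

```text
19.7833 [638.9 -30.2 129.6] [-3.093  0.04  -0.031] [-0.38  0.88  0.76  1.61 -0.73  1.01 -0.96] F [-3.  -1.1 -1.8] T [-0.645 -0.178  0.182] 13.1 tau7 0.499
```

Emit:
send_rows(
  rows=[
    [-1,0,0,0,0.06],
    [-1,0,0,0,0.06],
    [-1,0,0,0,0.06],
    [-1,0,0,0,0.06],
  ],
)

```text
clock: 20.12
eef_pos: [638.9, -30.5, 129.6]
tool_rot: [-3.105, 0.05, -0.281]
force: [-2.3, -1.0, -1.8]
width: 12.9
```

```bash
python3 rs.py
```

```text
20.1167 [638.9 -30.5 129.6] [-3.105  0.05  -0.281] [-0.41  0.9   0.82  1.61 -0.78  1.04 -1.17] F [-2.3 -1.  -1.8] T [-0.629 -0.121  0.158] 12.9 tau7 0.487
```

Emit:
send_rows(
  rows=[
    [-1,0,0,0,0.06],
    [-1,0,0,0,0.06],
    [-1,0,0,0,0.06],
    [-1,0,0,0,0.06],
  ],
)

```text
clock: 20.45
eef_pos: [638.8, -30.7, 129.6]
tool_rot: [-3.119, 0.057, -0.53]
force: [-2.3, -0.4, -1.5]
width: 12.8
```

```bash
python3 rs.py
```

```text
20.45 [638.8 -30.7 129.6] [-3.119  0.057 -0.53 ] [-0.43  0.93  0.88  1.61 -0.83  1.07 -1.38] F [-2.3 -0.4 -1.5] T [-0.638 -0.119  0.213] 12.8 tau7 0.468
```

Emit:
send_rows(
  rows=[
    [-1,0,0,0,0.06],
    [-1,0,0,0,0.06],
  ],
)

```text
clock: 20.62
eef_pos: [638.8, -30.7, 129.5]
tool_rot: [-3.127, 0.059, -0.655]
force: [-1.2, -0.1, -1.4]
width: 12.7
```

```bash
python3 rs.py
```

```text
20.6167 [638.8 -30.7 129.5] [-3.127  0.059 -0.655] [-0.45  0.94  0.91  1.61 -0.86  1.09 -1.49] F [-1.2 -0.1 -1.4] T [-0.596 -0.062  0.264] 12.7 tau7 0.457
```

Emit:
send_rows(
  rows=[
    [-1,0,0,0,0.06],
    [-1,0,0,0,0.06],
  ],
)

```text
clock: 20.78
eef_pos: [638.8, -30.8, 129.6]
tool_rot: [-3.134, 0.059, -0.78]
force: [-1.9, -1.9, -0.6]
width: 12.8
```

```bash
python3 rs.py
```

```text
20.7833 [638.8 -30.8 129.6] [-3.134  0.059 -0.78 ] [-0.46  0.95  0.94  1.61 -0.88  1.1  -1.59] F [-1.9 -1.9 -0.6] T [-0.542 -0.181  0.2  ] 12.8 tau7 0.439
```

Emit:
send_rows(
  rows=[
    [-1,0,0,0,0.06],
    [-1,0,0,0,0.06],
  ],
)

```text
clock: 20.95
eef_pos: [638.7, -30.9, 129.5]
tool_rot: [3.141, 0.06, -0.905]
force: [-2.3, -1.3, -0.7]
width: 13.0
```

```bash
python3 rs.py
```

```text
20.95 [638.7 -30.9 129.5] [ 3.141  0.06  -0.905] [-0.47  0.96  0.97  1.62 -0.9   1.12 -1.7 ] F [-2.3 -1.3 -0.7] T [-0.484 -0.268  0.272] 13.0 tau7 0.422
```

Emit:
send_rows(
  rows=[
    [-1,0,0,0,0.06],
    [-1,0,0,0,0.06],
  ],
)

```text
clock: 21.12
eef_pos: [638.6, -30.9, 129.6]
tool_rot: [3.134, 0.059, -1.03]
force: [-1.8, -1.0, -1.8]
width: 13.1
```

```bash
python3 rs.py
```

```text
21.1167 [638.6 -30.9 129.6] [ 3.134  0.059 -1.03 ] [-0.48  0.98  1.    1.62 -0.92  1.14 -1.81] F [-1.8 -1.  -1.8] T [-0.402 -0.235  0.233] 13.1 tau7 0.418
```

Emit:
send_rows(
  rows=[
    [-1,0,0,0,0.06],
    [-1,0,0,0,0.06],
  ],
)

```text
clock: 21.28
eef_pos: [638.5, -31.0, 129.6]
tool_rot: [3.127, 0.058, -1.155]
force: [-2.2, -1.3, -0.8]
width: 13.0
```

```bash
python3 rs.py
```

```text
21.2833 [638.5 -31.  129.6] [ 3.127  0.058 -1.155] [-0.49  0.99  1.02  1.62 -0.94  1.15 -1.92] F [-2.2 -1.3 -0.8] T [-0.427 -0.299  0.317] 13.0 tau7 0.4
```

Emit:
send_rows(
  rows=[
    [-1,0,0,0,0.06],
    [-1,0,0,0,0.06],
  ],
)

```text
clock: 21.45
eef_pos: [638.5, -31.1, 129.7]
tool_rot: [3.12, 0.055, -1.28]
force: [-2.1, -1.2, -0.8]
width: 13.0
```

```bash
python3 rs.py
```

```text
21.45 [638.5 -31.1 129.7] [ 3.12   0.055 -1.28 ] [-0.49  1.    1.05  1.62 -0.96  1.17 -2.03] F [-2.1 -1.2 -0.8] T [-0.337 -0.292  0.275] 13.0 tau7 0.386
```

Emit:
send_rows(
  rows=[
    [0,0,0,0,0],
    [0,0,0,0,0],
    [0,0,0,0,0],
    [0,0,0,0,0],
  ],
)

```text
clock: 21.78
eef_pos: [639.5, -28.9, 129.7]
tool_rot: [3.123, 0.058, -1.275]
force: [-0.8, 0.3, -1.1]
width: 42.7
```

```bash
python3 rs.py
```

```text
21.7833 [639.5 -28.9 129.7] [ 3.123  0.058 -1.275] [-0.5   1.    1.05  1.62 -0.96  1.17 -2.03] F [-0.8  0.3 -1.1] T [-0.088 -0.055 -0.013] 42.7 tau7 -0.013
```

Emit:
send_rows(
  rows=[
    [0,0,0,-0.008,0],
    [0,0,0,-0.012,0],
    [0,0,0,-0.012,0],
    [0,0,0,-0.015,0],
    [0,0,0,-0.015,0],
    [0,0,0,-0.015,0],
    [0,0,0,-0.015,0],
    [0,0,0,0,0],
    [0,0,0,0,0],
  ],
)

```text
clock: 22.53
eef_pos: [644.7, -35.3, 236.5]
tool_rot: [3.13, 0.055, -1.273]
force: [-0.8, -0.3, -0.3]
width: 43.1
```

```bash
python3 rs.py; python3 tee.py
```

```text
22.5333 [644.7 -35.3 236.5] [ 3.13   0.055 -1.273] [-0.51  0.89  1.13  1.51 -0.85  1.33 -2.11] F [-0.8 -0.3 -0.3] T [ 0.009  0.029 -0.026] 43.1 tau7 -0.011
[644.72908801 -35.34931546 236.4698234 ] [ 3.13039366  0.0553757  -1.27310558] [-0.51  0.89  1.13  1.51 -0.85  1.33 -2.11]
1508 ((638.0750732421875, -31.33639144897461), (13.749311447143555, 79.4161376953125), 17.52337074279785) [639.3997171  -35.35158774 155.75304148]
16
[[0, -0.0004, 0.0003, 0.0042, 0.1141], [0, -0.0004, 0.0004, 0.0042, 0.1141], [0, -0.0003, 0.0004, 0.0042, 0.1141], [0, -0.0003, 0.0005, 0.0042, 0.1141], [0, -0.0002, 0.0005, 0.0042, 0.1141], [0, -0.0002, 0.0005, 0.0042, 0.1141], [0, -0.0001, 0.0005, 0.0042, 0.1141], [0, -0.0001, 0.0005, 0.0042, 0.1141], [0, 0.0, 0.0005, 0.0042, 0.1141], [0, 0.0001, 0.0005, 0.0042, 0.1141], [0, 0.0001, 0.0005, 0.0042, 0.1141], [0, 0.0002, 0.0005, 0.0042, 0.1141], [0, 0.0002, 0.0005, 0.0042, 0.1141], [0, 0.0003, 0.0004, 0.0042, 0.1141], [0, 0.0003, 0.0004, 0.0042, 0.1141], [0, 0.0004, 0.0004, 0.0042, 0.1141]]
```

View pics/t1.png

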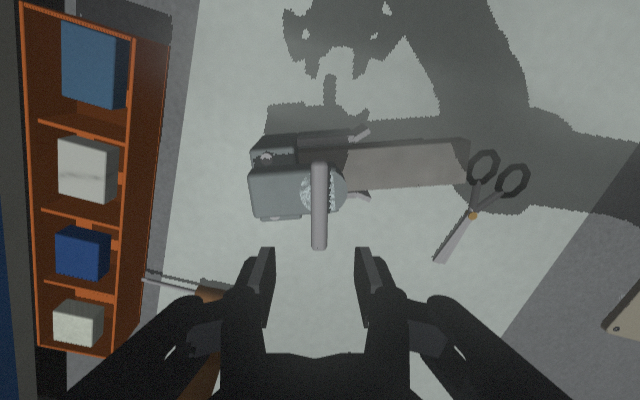

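Run:
```python
from wr import *
from st import clampf
s,p,W=wrist()
o=outline_of(p,"stone")[0]; m=cv2.erode(o["mask"].astype(np.uint8),np.ones((3,3)))>0
X=clampf(W[m]);X=X[abs(X[:,2]-55)<4];print(o["score"],"x",X[:,0].min(),X[:,0].max(),"y",np.percentile(X[:,1],[1,99]),cv2.minAreaRect(X[X[:,0]<-70][:,:2].astype(np.float32)),np.median(X[:,2]))
p=get_image("top");P=pts(p);cv2.imwrite("pics/top9.png",p["image"])
for q in ["stone","worn_stone","shears","awl","flat_bar","oil","wood_block","tin"]:
    r=outline_of(p,q)
    if r:
        o=r[0]; print(q,round(o["score"],2),np.round(o["box"]),np.round(np.median(P[o["mask"]],0)))
```

```text
0.67 x -169.91644240456574 19.14615187325911 y [-24.62953982  23.64879939] ((-119.9522705078125, 0.22959327697753906), (49.6886100769043, 99.91332244873047), 89.96272277832031) 55.34817352272907
stone 0.69 [378. 212. 399. 238.] [506. -84.  55.]
worn_stone 0.85 [232. 222. 268. 265.] [451. 326.  14.]
shears 0.7 [357. 245. 396. 270.] [417. -53.   9.]
awl 0.68 [286. 117. 295. 172.] [721. 212.  22.]
oil 0.63 [225. 139. 252. 163.] [710. 341. 100.]
wood_block 0.94 [472. 138. 507. 177.] [ 704. -368.   49.]
```

View pics/top9.png

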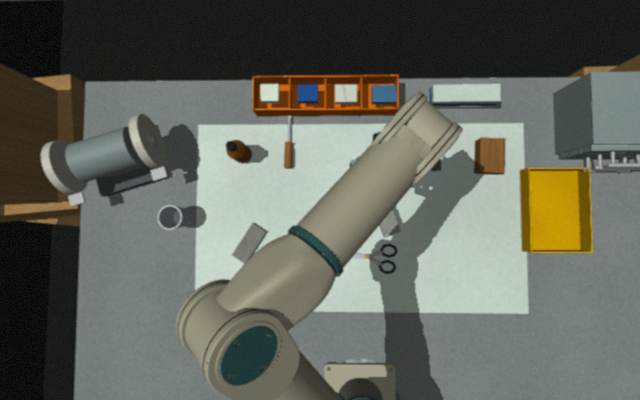

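```bash
python3 -c "
from cell import *
print(finish_job())"
```

```text
the job is handed in; nothing more can be done
None
```

I laid the long stone on the clamp bed, slid it up to the stop and tightened the T-handle to an estimated 50 N. I then let go and handed the job in at about 23 s of the 72 s. No verdict comes back.

- **Stone position:** The last wrist picture shows the stone flat, its top 55.3 mm above the table. Its ends are at −170 mm and +19 mm in the clamp frame. It is 0.2 mm off the middle line and turned by less than 0.1°.
- **Clamping force:** I turned the handle 4.45 rad clockwise. The torque rose from about 0.16 N m when free to between 0.23 and 0.32 N m. The stiffening point fits 1.2–1.3 rad of tightening past first contact. The force is inferred from noisy torque readings and the handle angle, not measured directly. The uncertainty is about ±15 N.
- **After letting go:** The bar stayed within 0.02 rad of where I released it, so there was no visible spring-back. The open gripper is about 80 mm above the handle, and the force reading is near zero.
- **Other things on the bench:** The worn stone, shears, awl, oil and wooden block measured within 3 mm of their starting positions. The flat bar was hidden behind the arm and the network did not report the tin in the last top picture. I therefore did not measure those two again. The tin stands where it was in that picture, and the gripper never worked near either of them.

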